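Arm the decorating wheel and set its pot clamp nut

TASK

On the decorating wheel's keypad press the green key, then the yellow, then the blue, each fully down and one at a time, and leave the red stop key alone. Then screw the black nut on top of the upturned clay pot clockwise (seen from above) until it bottoms out, and back it off a quarter turn so that the fired clay is not strained. Finish with the gripper still holding the nut there, not turning; do not let go, and do not disturb the jars, paints, mug, brush and palette standing around.

Things in the scene. Friction and masses are not known exactly. Their poses are not given: they have to be found in the camera images.
- wheel: Decorating wheel, fixed, does not turn: grey round base 200 mm across, aluminium disc on it, then an upturned terracotta pot with blue and yellow bands (100 mm across below, 68 at its top, which is 152 mm above the table) and a 4 mm rubber washer. A threaded spindle 12 mm across comes up through it to 200 mm. Origin: centre of the underside, on the spindle axis. May swap sides with the keypad.
- nut: Knurled black nut, already started on the spindle: grip 40 mm across, 27 high, on a flange 56 mm across, 5 thick. White mark along its own +x. Origin: centre of its underside, 156 mm above the table when home (on the washer); rises 1.6 mm per rad unscrewed. Clockwise tightens; friction 0.08 N m, stays where left; hard stop at home, and another where it is loosest (it cannot come off).
- nut_mid (a point): Point on the nut's axis, 18 mm above its underside: the middle of the knurled grip. Grip it across any diameter from above.
- nut_turn (a joint): How far the nut has been screwed on, rad: grows clockwise seen from above; 3.4 is fully home (bottomed out), starts between 0.6 and 1.9.
- keypad: Flat grey keypad fixed to the table, 150 x 150 mm, 30 mm high, white face, four round keys in a 2 x 2 square with 64 mm between neighbours; which colour sits where changes. Origin: centre of the underside, z up.
- key_green_top (a point): Centre of the top of the green key, moves with the key. The key is a green disc 28 mm across in a black collar 44 mm across; its top, when up, is 52 mm above the table and 10 mm above the collar.
- key_yellow_top (a point): Centre of the top of the yellow key, moves with the key. The key is a yellow disc 28 mm across in a black collar 44 mm across; its top, when up, is 52 mm above the table and 10 mm above the collar.
- key_blue_top (a point): Centre of the top of the blue key, moves with the key. The key is a blue disc 28 mm across in a black collar 44 mm across; its top, when up, is 52 mm above the table and 10 mm above the collar.
- key_red_top (a point): Centre of the top of the red key, moves with the key. The key is a red disc 28 mm across in a black collar 44 mm across; its top, when up, is 52 mm above the table and 10 mm above the collar.
- key_green (a joint): How far the green key is pushed down, m: 0 up, 0.006 fully down; springs back; fully down takes 5 N.
- key_yellow (a joint): How far the yellow key is pushed down, m: 0 up, 0.006 fully down; springs back; fully down takes 5 N.
- key_blue (a joint): How far the blue key is pushed down, m: 0 up, 0.006 fully down; springs back; fully down takes 5 N.
- key_red (a joint): How far the red key is pushed down, m: 0 up, 0.006 fully down; springs back; fully down takes 5 N. The stop key: must not be pressed.
- jar_plain: Bystander, loose: plain terracotta jar, 72 mm across, 86 mm high. Origin: centre of its underside.
- jar_banded: Bystander, loose: terracotta jar with a blue band, 72 mm across, 86 mm high. Origin: centre of its underside.
- water_mug: Bystander, loose: white mug, 72 mm across, 80 mm high, handle at its +y. Origin: centre of its underside.
- paint_mid: Bystander, loose: small paint jar with a red label and white cap, 36 mm across, 45 mm high, standing between wheel and keypad. Origin: centre of its underside.
- paint_back: Bystander, loose: paint jar with a blue label and blue cap, 44 mm across, 55 mm high. Origin: centre of its underside.
- brush: Bystander, loose: paint brush 190 mm long lying beyond the wheel and keypad, along its own x, handle to -x.
- palette: Bystander, loose: white palette tray with compartments, 110 x 170 mm, 18 mm high. Origin: centre of its underside.
There are look-alikes about, which are no part of the job. Several things have the shape of the wheel; the one meant has the colours described above.

How it is judged:
By the outcome, as a careful person would: the job done as asked, in the order asked, and still so for the second after the job is handed in, while the arm keeps its last pose, push and grip.
It also fails if it takes over 72 s, if anything falls off the work surface, if the arm or the gripper's body presses on something with over 40 N, if the wrist force passes 120 N, or if a joint passes its speed limit or range.

ROBOT

A 7-joint arm with a two-finger parallel gripper is mounted at the origin on the work surface. World frame = base frame: x ahead of the robot, y to its left, z up, the work surface at z = 0. Lengths are in m, angles in rad, forces in N, time in s.
With the tool pointing down it reaches from about 0.425 to 0.875 m from the base axis. Payload 4.7 kg.
Tool frame: the origin (TCP) lies where the fingers leave the gripper's body, on its centre line; the fingertips stand 70 mm ahead of it and the grasp point (between the pads) lies 51 mm ahead of it; z points along the fingers, y is the line along which they close (so a half turn about z gives the same grasp; the last joint's range is limited). The gripper opens to 87 mm and grips with 3 to 60 N. Pads are 19 mm wide; open, the fingers measure 117 mm over their backs; the gripper's body (75 mm by 190 mm) begins 51 mm behind the grasp point.
Start: joints at [-1.312, 0.321, -0.07, 1.45, 0.023, 1.371, -0.057], TCP at [0.158, 0.631, 0.292] pointing down, gripper open.
Joint ranges: [-2.86, 2.86], [-0.3, 2.09], [-1.38, 1.24], [0.06, 2.45], [-1.56, 4.7], [0.09, 2.05], [-2.69, 2.69]. Speed limits (rad/s): [2.57, 2.57, 3.14, 3.14, 3.14, 3.14, 3.14].

INTERFACE

Orientations are given as a rotation vector (axis times angle).
In Python, from bench import get_state, get_image, get_calibration, close_job gives the robot as it stands.
- The arm moves only by the tool send_rows, never from a script. Its argument "rows" is a list of rows, each an object of numbers: "hand": the finger opening in mm, from 0 to 87; "x", "y", "z": the shift along the world's x, y, z in mm; "roll": the turn about the world's z in degrees. A call has 1 to 10 rows; each row shifts and turns the commanded pose from where the row before left it; what a row does not reach is not made up. A row lasts 1/10 s, in which the tool goes at most 50 mm and 8.59 degrees, less where a joint would pass 70% of its speed; a pose out of reach is approached as far as the arm can. A call is refused whole if a number of a shift passes 50 or a number of a turn 8.59, either way. A call with a gripper value outside its range is refused whole. The fingers move at their own pace and stop on an object; "force" is the grip in N (left out, the last holds). Time passes only in rows, so rows that do not move let the fingers close. It gives the time, the measured TCP pose, the force, the opening and the grip force at its end, in the units of the state.
- get_state(): the state, without advancing time (a new reading comes with each control period).
- get_image(name): name is "side" or "top" or "wrist"; returns the picture (480x640x3 uint8, blue, green, red); there is no depth.
- get_calibration(name): a dict with "mtx" (3x3 intrinsics, pixels), "world_from_camera" (4x4, takes a point from camera to world coordinates). Camera axes: x right, y down, z forward; pixel columns grow to the right and rows downward; lengths in m; the calibration is good to about 2 mm. A picture is of the moment at which its call begins: read the wrist's pose just before it. get_calibration takes no time and is no camera call; for the wrist camera it gives the pose at the moment of the call.
- close_job(): hands the job in; it is judged then, once.
The state is a dict: "time": time; "joint_positions": joint angles; "qd": joint speeds; "joint_torque": joint torques, N m; "position": TCP position; "tool_rot": TCP orientation; "ft_force": force on the tool from outside, world axes, zero at the start; "torque": the same for the moment, N m; "grip_width": opening from 0.0 (shut) to 1.0 (fully open); "grip_force": force on a finger pad.
Only numpy, scipy, OpenCV 4.12 (cv2) and the standard library are available. Lean on these libraries where they do the work, as an engineer would, in place of code of your own. Each camera call takes 0.05 s, during which the arm holds its last target. There are 200 camera calls.

## Working session

There is one attempt and no reset: what is moved stays moved. The work goes in short steps, Python scripts to look and compute and a tool call to move; the robot and the scene stay as the last step left them, time stands still between calls to the robot, and variables do not carry over. Pictures are saved under pics/ and viewed, at most 10 in all, crops included, and the job is handed in when it is done.

Besides the shell and the picture viewer there is one more tool, called after "Emit:" by a JSON object that holds its "name" and its "arguments". send_rows: Moves the arm, as the interface text tells. Its arguments: {"type":"object","properties":{"rows":{"type":"array","items":{"type":"object","properties":{"hand":{"type":"number"},"x":{"type":"number"},"y":{"type":"number"},"z":{"type":"number"},"roll":{"type":"number"}}}},"force":{"type":"number"}},"required":["rows"]}

```bash
mkdir -p pics
python3 - <<'E'
from bench import *
import cv2
for n in("top","side"):
    cv2.imwrite(f"pics/{n}1.png",get_image(n)); c=get_calibration(n); print(n,c["mtx"].tolist(),c["world_from_camera"].round(4).tolist())
s=get_state();print(s["time"],s["position"],s["tool_rot"],s["grip_width"])
E
```

```text
top [[464.7489590687564, 0.0, 325.5363224004846], [0.0, 464.7489590687564, 241.7382988339053], [0.0, 0.0, 1.0]] [[0.0002, -0.9991, 0.0433, 0.4513], [-0.9996, 0.0009, 0.027, -0.0288], [-0.027, -0.0433, -0.9987, 1.2641], [0.0, 0.0, 0.0, 1.0]]
side [[453.90709447459966, 0.0, 316.13523980121624], [0.0, 453.90709447459966, 233.58840632992488], [0.0, 0.0, 1.0]] [[0.9392, -0.205, 0.2755, 0.2224], [-0.3429, -0.52, 0.7823, -0.8538], [-0.0171, -0.8292, -0.5587, 0.7407], [0.0, 0.0, 0.0, 1.0]]
0.1 [0.15748742 0.63025171 0.29127317] [-3.83502753e-01 -3.11796909e+00  2.70349293e-03] 1.001253860446096
```

View pics/top1.png

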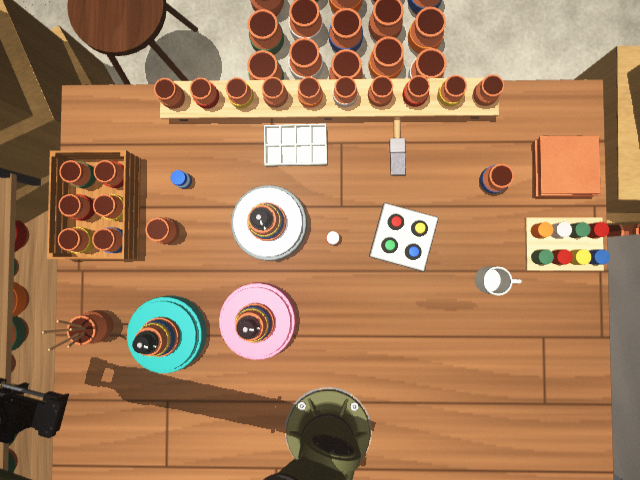

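View pics/side1.png

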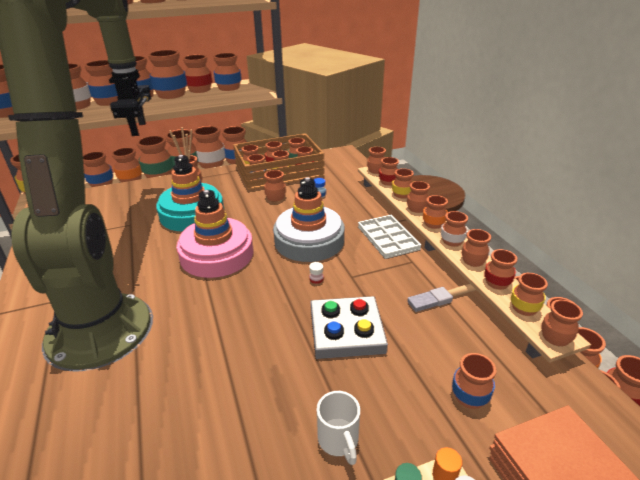

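The top view shows the grey wheel at (269,222) with its black nut near (263,218). The keys are red (396,222), yellow (420,228), green (390,245) and blue (413,252). The teal and pink wheels are decoys, and the small paint jar is at (333,238).

```bash
cat > h.py <<'E'
import cv2, numpy as np
from bench import *
def ray(cal,px):
    T=np.array(cal["world_from_camera"]); d=np.linalg.inv(cal["mtx"])@[px[0],px[1],1]
    return T[:3,3],T[:3,:3]@d
def onz(cal,px,z):
    o,d=ray(cal,px); return o+d*(z-o[2])/d[2]
def proj(cal,P):
    p=np.linalg.inv(cal["world_from_camera"])@np.r_[P,1]; p=cal["mtx"]@p[:3]; return p[:2]/p[2]
HSV=dict(green=((45,100,40),(85,255,255)),yellow=((22,120,80),(34,255,255)),blue=((100,120,60),(125,255,255)),red=((174,120,60),(180,255,255)),red0=((0,150,60),(4,255,255)))
def blob(im,name,roi):
    x0,y0,x1,y1=roi; h=cv2.cvtColor(im,cv2.COLOR_BGR2HSV); m=cv2.inRange(h,*map(np.array,HSV[name]))
    if name=="red": m|=cv2.inRange(h,*map(np.array,HSV["red0"]))
    k=np.zeros_like(m);k[y0:y1,x0:x1]=m[y0:y1,x0:x1]
    n,l,s,c=cv2.connectedComponentsWithStats(k); i=1+np.argmax(s[1:,4]); return c[i],s[i,4]
E
python3 - <<'E'
from h import *
im=cv2.imread("pics/top1.png");c=get_calibration("top")
for k in("green","yellow","blue","red"):
    p,a=blob(im,k,(372,205,438,270)); print(k,p.round(1),a,onz(c,p,.052).round(4))
g=cv2.cvtColor(im,cv2.COLOR_BGR2GRAY)
m=((g<60)*255).astype(np.uint8); k=np.zeros_like(m);k[190:250,240:295]=m[190:250,240:295]
n,l,s,ce=cv2.connectedComponentsWithStats(k);i=1+np.argmax(s[1:,4]);print("nut",ce[i],s[i],onz(c,ce[i],.175).round(4))
for z in(.06,):print("disc",onz(c,(269,222),z).round(4))
print("paint",onz(c,(333,238),.045).round(3))
im=cv2.imread("pics/side1.png");cs=get_calibration("side")
for P in [(onz(c,ce[i],.175))]:print(proj(cs,P))
c=get_calibration("wrist");T=np.array(c["world_from_camera"]);s=get_state()
from scipy.spatial.transform import Rotation as R
Rt=R.from_rotvec(s["tool_rot"]).as_matrix();print("cam in tool",Rt.T@(T[:3,3]-s["position"]),(Rt.T@T[:3,:3]).round(2).tolist());print(Rt.round(2).tolist(),c["mtx"])
E
```

```text
green [389.5 244.6] 85 [ 0.4963 -0.1626  0.052 ]
yellow [419.9 227.5] 100 [ 0.5407 -0.2415  0.052 ]
blue [413.4 251.2] 90 [ 0.4792 -0.2242  0.052 ]
red [396.  220.9] 92 [ 0.5581 -0.1799  0.052 ]
nut [268.         219.33333333] [267 219   3   2   3] [0.5516 0.1364 0.175 ]
disc [0.5552 0.1512 0.06  ]
paint [ 0.514 -0.016  0.045]
[308.18225773 190.04770615]
cam in tool [ 7.54148791e-02 -5.28228563e-05 -9.16475805e-02] [[0.0, -0.96, -0.28], [1.0, 0.0, -0.0], [0.0, -0.28, 0.96]]
[[-0.97, 0.24, -0.0], [0.24, 0.97, -0.0], [-0.0, -0.0, -1.0]] [[397.61781555   0.         319.79203033]
 [  0.         397.61781555 240.33654981]
 [  0.           0.           1.        ]]
```

Emit:
{"name": "send_rows", "arguments": {"rows": [{"x": 20,"y": -30,"z": 18},{"x": 31,"y": -36,"z": 18},{"x": 31,"y": -36,"z": 18},{"x": 31,"y": -38},{"x": 31,"y": -38},{"x": 31,"y": -38},{"x": 31,"y": -38},{"x": 31,"y": -38},{"x": 31,"y": -38},{"x": 31,"y": -38}]}}

```text
schema error: expected keys hand, x, y, z, roll
```

Emit:
{"name": "send_rows", "arguments": {"rows": [{"x": 31,"y": -38},{"x": 31,"y": -38},{"x": 31,"y": -38},{"x": 6,"y": -2},{"z": 0},{"z": 0}]}}

```text
schema error: expected keys hand, x, y, z, roll
```

Run:
```python
from h import *
s=get_state();c=get_calibration("wrist");im=get_image("wrist");cv2.imwrite("pics/w1.png",im);np.save("w1.npy",c["world_from_camera"])
print(s["time"],s["position"],s["tool_rot"]); print(proj(c,[.557,.147,.19]))
```

```text
0.1 [0.15748742 0.63025171 0.29127317] [-3.83502753e-01 -3.11796909e+00  2.70349293e-03]
[-107.85326429  819.56268376]
```

View pics/w1.png

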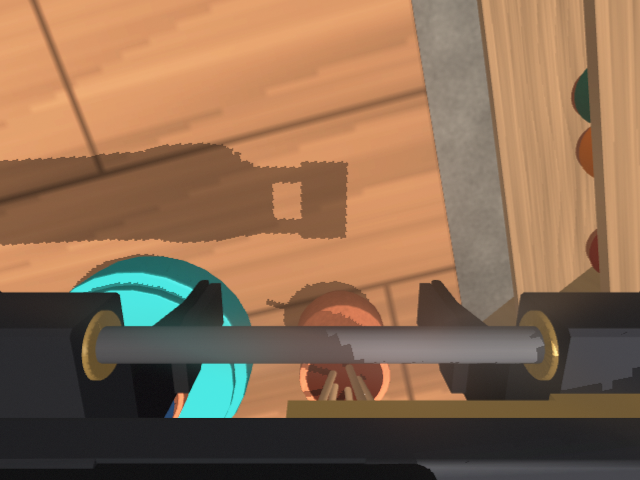

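The wrist picture shows only the decoy at left; the gripper covers rows below about 290. The moves were refused because each row needs every key, so I'm resending them.

Emit:
{"name": "send_rows", "arguments": {"rows": [{"x": 20,"y": -30,"z": 18,"roll": 0,"hand": 87},{"x": 31,"y": -36,"z": 18,"roll": 0,"hand": 87},{"x": 31,"y": -36,"z": 18,"roll": 0,"hand": 87},{"x": 31,"y": -38,"z": 0,"roll": 0,"hand": 87},{"x": 31,"y": -38,"z": 0,"roll": 0,"hand": 87},{"x": 31,"y": -38,"z": 0,"roll": 0,"hand": 87},{"x": 31,"y": -38,"z": 0,"roll": 0,"hand": 87},{"x": 31,"y": -38,"z": 0,"roll": 0,"hand": 87},{"x": 31,"y": -38,"z": 0,"roll": 0,"hand": 87},{"x": 31,"y": -38,"z": 0,"roll": 0,"hand": 87}]}}

```text
time: 1.15
position: [0.4564, 0.2619, 0.3457]
tool_rot: [0.383, 3.118, 0.001]
ft_force: [1.1, 1.1, 0.3]
grip_width: 1.001
grip_force: 0.0
```

Emit:
{"name": "send_rows", "arguments": {"rows": [{"x": 31,"y": -38,"z": 0,"roll": 0,"hand": 87},{"x": 31,"y": -38,"z": 0,"roll": 0,"hand": 87},{"x": 31,"y": -38,"z": 0,"roll": 0,"hand": 87},{"x": 6,"y": -2,"z": 0,"roll": 0,"hand": 87},{"x": 0,"y": 0,"z": 0,"roll": 0,"hand": 87},{"x": 0,"y": 0,"z": 0,"roll": 0,"hand": 87}]}}

```text
time: 1.75
position: [0.5538, 0.1492, 0.3453]
tool_rot: [-0.381, -3.117, -0.001]
ft_force: [-0.3, 1.3, -0.9]
grip_width: 0.996
grip_force: 0.0
```

Run:
```python
from h import *
s=get_state();c=get_calibration("wrist");im=get_image("wrist");cv2.imwrite("pics/w2.png",im);np.save("w2.npy",c["world_from_camera"])
print(s["time"],s["position"],s["tool_rot"],s["joint_positions"]); print(proj(c,[.557,.147,.19]))
```

```text
1.75 [0.55384711 0.14920871 0.34526451] [-3.80729002e-01 -3.11713022e+00 -7.53040156e-04] [-0.67512119  0.13850673  0.40976454  1.57901161 -0.05647678  1.43664225
  1.06647547]
[317.69557995 252.77236206]
```

View pics/w2.png

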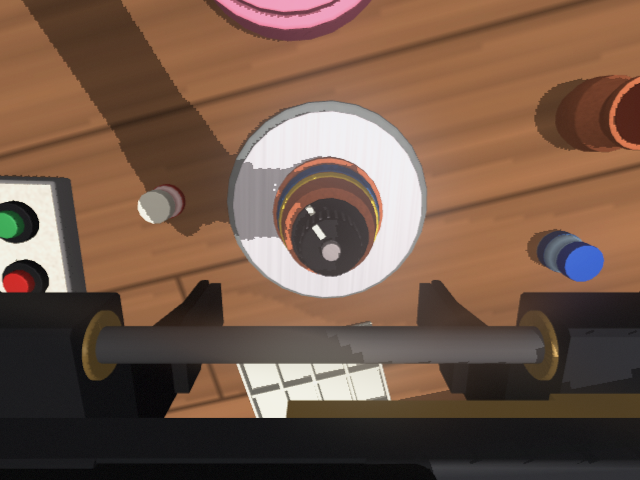

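The wrist view shows the spindle tip at (331,252) and the white mark at about (318,232). Next I compute the axis position, then go to the green key.

Run:
```python
from h import *
c=get_calibration("wrist");c["world_from_camera"]=np.load("w2.npy");im=cv2.imread("pics/w2.png")
h=cv2.cvtColor(im,cv2.COLOR_BGR2HSV);
m=((h[...,1]<60)&(h[...,2]>120)).astype(np.uint8);k=np.zeros_like(m);k[210:275,298:368]=m[210:275,298:368]
n,l,s,ce=cv2.connectedComponentsWithStats(k)
for i in range(1,n):
    if s[i,4]>20: print(ce[i],s[i],onz(c,ce[i],.2).round(4),onz(c,ce[i],.19).round(4))
for z in (.05,.055,.06): print(onz(c,(328,199),z).round(4))
```

```text
[310.74193548 211.87096774] [307 210   8   6  31] [0.5276 0.15   0.2   ] [0.5296 0.1493 0.19  ]
[318.35135135 231.67567568] [312 224  14  16 111] [0.5408 0.1515 0.2   ] [0.5433 0.1508 0.19  ]
[330.8531746  251.79761905] [322 243  19  18 252] [0.5553 0.156  0.2   ] [0.5584 0.1555 0.19  ]
[359.17699115 268.40707965] [342 255  26  20 226] [0.5703 0.1708 0.2   ] [0.5741 0.1709 0.19  ]
[304.39622642 271.01886792] [298 264  23  11 106] [0.5637 0.1367 0.2   ] [0.5672 0.1354 0.19  ]
[0.5488 0.1588 0.05  ]
[0.5479 0.1589 0.055 ]
[0.5471 0.159  0.06  ]
```

Emit:
{"name": "send_rows", "arguments": {"rows": [{"x": -6,"y": -39,"z": 0,"roll": 0,"hand": 0},{"x": -6,"y": -39,"z": 0,"roll": 0,"hand": 0},{"x": -6,"y": -39,"z": 0,"roll": 0,"hand": 0},{"x": -8,"y": -39,"z": 0,"roll": 0,"hand": 0},{"x": -8,"y": -39,"z": -10,"roll": 0,"hand": 0},{"x": -8,"y": -39,"z": -20,"roll": 0,"hand": 0},{"x": -8,"y": -39,"z": -25,"roll": 0,"hand": 0},{"x": -8,"y": -39,"z": -25,"roll": 0,"hand": 0},{"x": 0,"y": 0,"z": -40,"roll": 0,"hand": 0},{"x": 0,"y": 0,"z": -40,"roll": 0,"hand": 0}]}}

```text
time: 2.8
position: [0.4967, -0.1638, 0.1852]
tool_rot: [0.383, 3.116, 0.002]
ft_force: [-0.4, -0.7, -0.4]
grip_width: 0.172
grip_force: 0.0
```

Emit:
{"name": "send_rows", "arguments": {"rows": [{"x": 0,"y": 0,"z": -30,"roll": 0,"hand": 0},{"x": 0,"y": 0,"z": -20,"roll": 0,"hand": 0},{"x": 0,"y": 0,"z": 0,"roll": 0,"hand": 0},{"x": 0,"y": 0,"z": 0,"roll": 0,"hand": 0}]}}

```text
time: 3.2
position: [0.497, -0.163, 0.1362]
tool_rot: [0.38, 3.118, 0.001]
ft_force: [-0.0, 0.0, 0.8]
grip_width: 0.006
grip_force: 0.0
```

Emit:
{"name": "send_rows", "arguments": {"rows": [{"x": 0,"y": 0,"z": -10,"roll": 0,"hand": 0},{"x": 0,"y": 0,"z": -5,"roll": 0,"hand": 0},{"x": 0,"y": 0,"z": -3,"roll": 0,"hand": 0},{"x": 0,"y": 0,"z": -2,"roll": 0,"hand": 0},{"x": 0,"y": 0,"z": -1,"roll": 0,"hand": 0},{"x": 0,"y": 0,"z": 0,"roll": 0,"hand": 0}]}}

```text
time: 3.8
position: [0.4974, -0.164, 0.1161]
tool_rot: [0.383, 3.117, 0.002]
ft_force: [-2.2, 3.3, 9.7]
grip_width: 0.01
grip_force: 4.9
```

Emit:
{"name": "send_rows", "arguments": {"rows": [{"x": 0,"y": 0,"z": -1,"roll": 0,"hand": 0},{"x": 0,"y": 0,"z": 0,"roll": 0,"hand": 0},{"x": 0,"y": 0,"z": 0,"roll": 0,"hand": 0}]}}

```text
time: 4.1
position: [0.4974, -0.164, 0.1159]
tool_rot: [0.383, 3.117, 0.003]
ft_force: [-3.3, 3.1, 17.9]
grip_width: 0.002
grip_force: 8.4
```

Run:
```python
from h import *
s=get_state(); print(s["position"],s["ft_force"])
cv2.imwrite("pics/w3.png",get_image("wrist"))
```

```text
[ 0.4974289  -0.16398698  0.11592125] [-3.30237936  3.08096503 17.91126672]
```

Green is on its hard stop: 18 N with no further travel. Now yellow.

Emit:
{"name": "send_rows", "arguments": {"rows": [{"x": 0,"y": 0,"z": 15,"roll": 0,"hand": 0},{"x": 0,"y": 0,"z": 15,"roll": 0,"hand": 0},{"x": 0,"y": 0,"z": 2,"roll": 0,"hand": 0},{"x": 22,"y": -39,"z": 0,"roll": 0,"hand": 0},{"x": 22,"y": -39,"z": 0,"roll": 0,"hand": 0},{"x": 0,"y": 0,"z": 0,"roll": 0,"hand": 0},{"x": 0,"y": 0,"z": -10,"roll": 0,"hand": 0},{"x": 0,"y": 0,"z": -10,"roll": 0,"hand": 0},{"x": 0,"y": 0,"z": 0,"roll": 0,"hand": 0}]}}

```text
time: 5.05
position: [0.5391, -0.2401, 0.1233]
tool_rot: [-0.381, -3.114, -0.003]
ft_force: [-0.5, 0.3, -0.8]
grip_width: 0.005
grip_force: 0.0
```

Emit:
{"name": "send_rows", "arguments": {"rows": [{"x": 0,"y": 0,"z": -5,"roll": 0,"hand": 0},{"x": 0,"y": 0,"z": -3,"roll": 0,"hand": 0},{"x": 0,"y": 0,"z": -2,"roll": 0,"hand": 0},{"x": 0,"y": 0,"z": -2,"roll": 0,"hand": 0},{"x": 0,"y": 0,"z": 0,"roll": 0,"hand": 0},{"x": 0,"y": 0,"z": 0,"roll": 0,"hand": 0}]}}

```text
time: 5.65
position: [0.5406, -0.2413, 0.116]
tool_rot: [-0.383, -3.118, -0.005]
ft_force: [-6.6, 4.5, 16.2]
grip_width: 0.008
grip_force: 8.6
```

Yellow is at the same depth with 16 N. Now blue.

Emit:
{"name": "send_rows", "arguments": {"rows": [{"x": 0,"y": 0,"z": 15,"roll": 0,"hand": 0},{"x": 0,"y": 0,"z": 15,"roll": 0,"hand": 0},{"x": 0,"y": 0,"z": 2,"roll": 0,"hand": 0},{"x": -31,"y": 9,"z": 0,"roll": 0,"hand": 0},{"x": -30,"y": 8,"z": 0,"roll": 0,"hand": 0},{"x": 0,"y": 0,"z": 0,"roll": 0,"hand": 0},{"x": 0,"y": 0,"z": -10,"roll": 0,"hand": 0},{"x": 0,"y": 0,"z": -10,"roll": 0,"hand": 0},{"x": 0,"y": 0,"z": 0,"roll": 0,"hand": 0}]}}

```text
time: 6.55
position: [0.4793, -0.2249, 0.1238]
tool_rot: [-0.383, -3.115, 0.001]
ft_force: [-0.1, -0.3, 0.5]
grip_width: 0.005
grip_force: 0.0
```

Emit:
{"name": "send_rows", "arguments": {"rows": [{"x": 0,"y": 0,"z": -5,"roll": 0,"hand": 0},{"x": 0,"y": 0,"z": -3,"roll": 0,"hand": 0},{"x": 0,"y": 0,"z": -2,"roll": 0,"hand": 0},{"x": 0,"y": 0,"z": -2,"roll": 0,"hand": 0},{"x": 0,"y": 0,"z": 0,"roll": 0,"hand": 0},{"x": 0,"y": 0,"z": 0,"roll": 0,"hand": 0}]}}

```text
time: 7.15
position: [0.4801, -0.2257, 0.1159]
tool_rot: [0.384, 3.117, 0.002]
ft_force: [-6.0, 2.4, 18.0]
grip_width: 0.001
grip_force: 9.0
```

All three keys are pressed. Now I rise, travel to the nut, open the gripper and pre-roll counter-clockwise, which leaves room for the tightening turn.

Emit:
{"name": "send_rows", "arguments": {"rows": [{"x": 0,"y": 0,"z": 30,"roll": 0,"hand": 0},{"x": 0,"y": 0,"z": 45,"roll": 0,"hand": 0},{"x": 0,"y": 0,"z": 45,"roll": 0,"hand": 0},{"x": 0,"y": 0,"z": 45,"roll": 0,"hand": 0},{"x": 0,"y": 0,"z": 45,"roll": 0,"hand": 0},{"x": 0,"y": 0,"z": 21,"roll": 8.5,"hand": 0},{"x": 10,"y": 40,"z": 0,"roll": 8.5,"hand": 87},{"x": 10,"y": 40,"z": 0,"roll": 8.5,"hand": 87},{"x": 10,"y": 40,"z": 0,"roll": 8.5,"hand": 87},{"x": 10,"y": 40,"z": 0,"roll": 8.5,"hand": 87}]}}

```text
time: 8.15
position: [0.5197, -0.0637, 0.3447]
tool_rot: [-0.781, 3.042, 0.001]
ft_force: [1.2, 0.2, -0.3]
grip_width: 0.284
grip_force: 0.0
```

Emit:
{"name": "send_rows", "arguments": {"rows": [{"x": 10,"y": 40,"z": 0,"roll": 8.5,"hand": 87},{"x": 10,"y": 40,"z": 0,"roll": 8.5,"hand": 87},{"x": 10,"y": 40,"z": 0,"roll": 8.5,"hand": 87},{"x": 5,"y": 40,"z": 0,"roll": 8.5,"hand": 87},{"x": 0,"y": 40,"z": 0,"roll": 8.5,"hand": 87},{"x": 0,"y": 21,"z": 0,"roll": 8.5,"hand": 87},{"x": 0,"y": 0,"z": 0,"roll": 8.5,"hand": 87},{"x": 0,"y": 0,"z": 0,"roll": 8.5,"hand": 87},{"x": 0,"y": 0,"z": 0,"roll": 0,"hand": 87},{"x": 0,"y": 0,"z": 0,"roll": 0,"hand": 87}]}}

```text
time: 9.15
position: [0.5559, 0.1543, 0.3296]
tool_rot: [2.058, -2.328, 0.005]
ft_force: [0.5, -1.2, -0.4]
grip_width: 0.996
grip_force: 0.0
```

```bash
cat > look.py <<'E'
import sys
from h import *
s=get_state();c=get_calibration("wrist");im=get_image("wrist");cv2.imwrite(f"pics/{sys.argv[1]}.png",im);np.save(sys.argv[1]+".npy",c["world_from_camera"])
print(s["time"],s["position"],s["tool_rot"],s["joint_positions"].round(2)); print(proj(c,[.555,.154,.2]))
E
python3 look.py w4
```

```text
9.15 [0.55585172 0.15432378 0.32964305] [ 2.05787471 -2.32770215  0.00477613] [-0.28  0.17 -0.05  1.56  0.02  1.44  2.68]
[316.74245902 265.41193888]
```

View pics/w4.png

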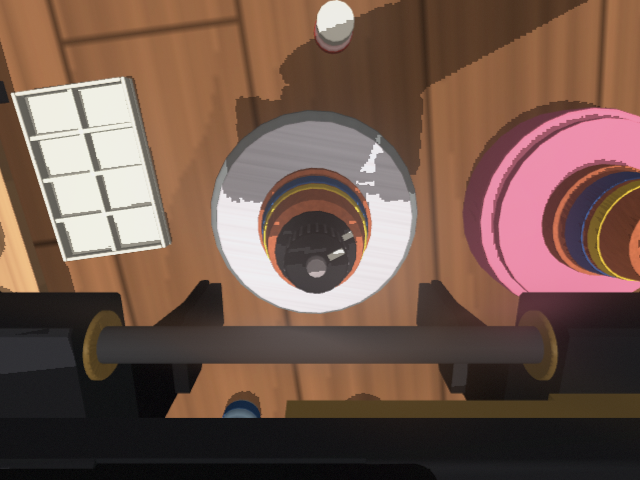

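The spindle tip at (316,266) agrees with the axis at (0.555, 0.154). J7 grows with positive roll, so tightening uses the long side of its range. I back off J7 a little, descend and grip.

Emit:
{"name": "send_rows", "arguments": {"rows": [{"x": -1,"y": 0,"z": -15,"roll": -7,"hand": 87},{"x": 0,"y": 0,"z": -20,"roll": -7,"hand": 87},{"x": 0,"y": 0,"z": -20,"roll": 0,"hand": 87},{"x": 0,"y": 0,"z": -15,"roll": 0,"hand": 87},{"x": 0,"y": 0,"z": -10,"roll": 0,"hand": 87},{"x": 0,"y": 0,"z": 0,"roll": 0,"hand": 87},{"x": 0,"y": 0,"z": 0,"roll": 0,"hand": 87}]}}

```text
time: 9.9
position: [0.5545, 0.1566, 0.2506]
tool_rot: [1.765, -2.558, -0.001]
ft_force: [-0.1, 0.3, -0.3]
grip_width: 1.0
grip_force: 0.0
```

```bash
python3 look.py w5
```

```text
9.9 [0.55454985 0.15656239 0.2506482 ] [ 1.76505742e+00 -2.55827683e+00 -5.93342068e-04] [-0.3   0.21 -0.03  1.67  0.02  1.29  2.44]
[314.0484512  322.63140722]
```

View pics/w5.png

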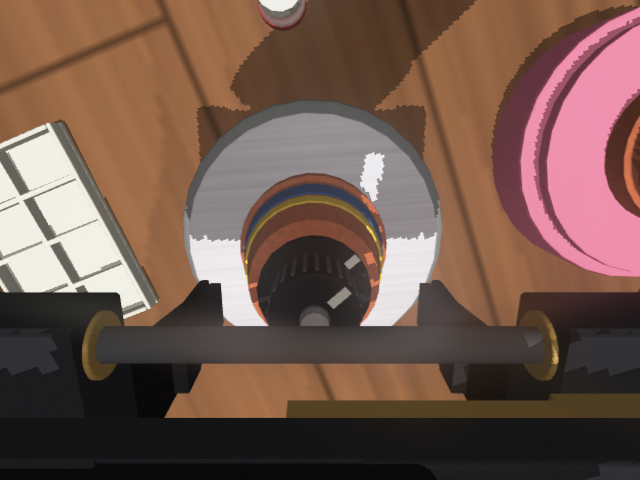

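The nut is centred laterally at column 314 with its mark at (340,298). I correct by about 2.5 mm, lower and grip.

Emit:
{"name": "send_rows", "arguments": {"rows": [{"x": 0.5,"y": -2.5,"z": 0,"roll": 0,"hand": 87},{"x": 0,"y": 0,"z": -8,"roll": 0,"hand": 87},{"x": 0,"y": 0,"z": -5.5,"roll": 0,"hand": 87},{"x": 0,"y": 0,"z": 0,"roll": 0,"hand": 87}], "force": 30}}

```text
time: 10.35
position: [0.5541, 0.1536, 0.2352]
tool_rot: [1.763, -2.556, -0.002]
ft_force: [-0.2, -0.6, 0.7]
grip_width: 1.0
grip_force: 0.0
```

Emit:
{"name": "send_rows", "arguments": {"rows": [{"x": 0,"y": 0,"z": 0,"roll": 0,"hand": 30},{"x": 0,"y": 0,"z": 0,"roll": 0,"hand": 30},{"x": 0,"y": 0,"z": 0,"roll": 0,"hand": 30},{"x": 0,"y": 0,"z": 0,"roll": 0,"hand": 30},{"x": 0,"y": 0,"z": 0,"roll": 0,"hand": 30},{"x": 0,"y": 0,"z": 0,"roll": 0,"hand": 30}], "force": 30}}

```text
time: 10.95
position: [0.5548, 0.1539, 0.2366]
tool_rot: [1.765, -2.558, -0.001]
ft_force: [-0.1, 0.2, -0.1]
grip_width: 0.534
grip_force: 0.0
```

```bash
cat > st.py <<'E'
from h import *
from scipy.spatial.transform import Rotation as R
s=get_state();M=R.from_rotvec(s["tool_rot"]).as_matrix()
print(round(s["time"],2),s["position"].round(4),"yaw",np.degrees(np.arctan2(M[1,0],M[0,0])).round(2),"F",s["ft_force"].round(1),"T",s["torque"].round(3),"w",round(s["grip_width"]*87,1),"gf",round(s["grip_force"],1),"j7",s["joint_positions"][6].round(3),"tq7",s["joint_torque"][6].round(3))
E
python3 st.py
```

```text
10.95 [0.5548 0.1539 0.2366] yaw -110.78 F [-0.1  0.2 -0.1] T [ 0.08   0.115 -0.014] w 46.4 gf 0.0 j7 2.448 tq7 -0.003
```

Emit:
{"name": "send_rows", "arguments": {"rows": [{"x": 0,"y": 0,"z": 0,"roll": 0,"hand": 30},{"x": 0,"y": 0,"z": 0,"roll": 0,"hand": 30},{"x": 0,"y": 0,"z": 0,"roll": 0,"hand": 30},{"x": 0,"y": 0,"z": 0,"roll": 0,"hand": 30}], "force": 30}}

```text
time: 11.35
position: [0.5557, 0.1535, 0.2366]
tool_rot: [1.765, -2.56, 0.001]
ft_force: [5.4, -1.5, -3.3]
grip_width: 0.455
grip_force: 29.9
```

```bash
python3 st.py
```

```text
11.35 [0.5557 0.1535 0.2366] yaw -110.82 F [ 5.4 -1.5 -3.3] T [-0.101 -1.081  0.107] w 39.6 gf 29.9 j7 2.448 tq7 -0.014
```

The nut is gripped at 39.6 mm with 30 N. Now I turn it clockwise, following the thread down.

Emit:
{"name": "send_rows", "arguments": {"rows": [{"x": 0.5,"y": 0,"z": 0,"roll": 0,"hand": 30},{"x": 0,"y": 0,"z": -0.22,"roll": -8,"hand": 30},{"x": 0,"y": 0,"z": -0.22,"roll": -8,"hand": 30},{"x": 0,"y": 0,"z": -0.22,"roll": -8,"hand": 30},{"x": 0,"y": 0,"z": -0.22,"roll": -8,"hand": 30},{"x": 0,"y": 0,"z": -0.22,"roll": -8,"hand": 30},{"x": 0,"y": 0,"z": 0,"roll": 0,"hand": 30}]}}

```text
time: 12.05
position: [0.5544, 0.1539, 0.2355]
tool_rot: [0.783, -3.007, -0.02]
ft_force: [-0.5, -0.3, 1.7]
grip_width: 0.454
grip_force: 29.9
```

```bash
python3 st.py; python3 look.py w6
```

```text
12.05 [0.5544 0.1539 0.2355] yaw -150.81 F [-0.5 -0.3  1.7] T [-0.188  0.097 -0.098] w 39.5 gf 29.9 j7 1.782 tq7 -0.829
12.05 [0.55442377 0.15389085 0.23546332] [ 0.78252104 -3.00734356 -0.02009385] [-0.34  0.22  0.04  1.69 -0.02  1.26  1.78]
[317.41408812 348.71438842]
```

View pics/w6.png

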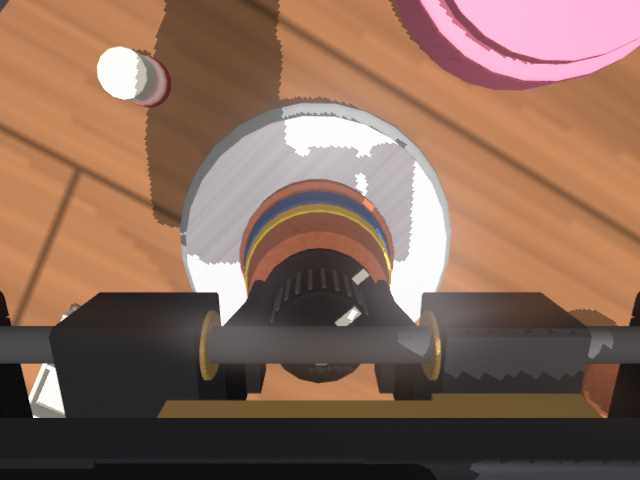

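The mark at (349,316) kept its place relative to the gripper, so the nut turns with it. Torque is about 0.1 N m, which is just friction. I continue.

Emit:
{"name": "send_rows", "arguments": {"rows": [{"x": 0,"y": 0,"z": -0.22,"roll": -8,"hand": 30},{"x": 0,"y": 0,"z": -0.22,"roll": -8,"hand": 30},{"x": 0,"y": 0,"z": -0.22,"roll": -8,"hand": 30},{"x": 0,"y": 0,"z": -0.22,"roll": -8,"hand": 30},{"x": 0,"y": 0,"z": -0.22,"roll": -8,"hand": 30},{"x": 0,"y": 0,"z": 0,"roll": 0,"hand": 30}]}}

```text
time: 12.7
position: [0.5536, 0.1552, 0.2343]
tool_rot: [-0.287, -3.099, -0.037]
ft_force: [-5.2, 1.7, 3.3]
grip_width: 0.448
grip_force: 29.9
```

```bash
python3 st.py
```

```text
12.7 [0.5536 0.1552 0.2343] yaw 169.43 F [-5.2  1.7  3.3] T [ 0.316  1.023 -0.016] w 39.0 gf 29.9 j7 1.113 tq7 -0.835
```

Emit:
{"name": "send_rows", "arguments": {"rows": [{"x": 0,"y": 0,"z": -0.14,"roll": -5,"hand": 30},{"x": 0,"y": 0,"z": -0.14,"roll": -5,"hand": 30},{"x": 0,"y": 0,"z": 0,"roll": 0,"hand": 30}]}}

```text
time: 13.0
position: [0.5535, 0.1555, 0.234]
tool_rot: [-0.553, -3.064, -0.04]
ft_force: [-5.3, 1.8, 3.8]
grip_width: 0.45
grip_force: 29.9
```

```bash
python3 st.py
```

```text
13.0 [0.5535 0.1555 0.234 ] yaw 159.55 F [-5.3  1.8  3.8] T [ 0.456  1.125 -0.055] w 39.2 gf 29.9 j7 0.945 tq7 -0.397
```

Emit:
{"name": "send_rows", "arguments": {"rows": [{"x": 0,"y": 0,"z": -0.14,"roll": -5,"hand": 30},{"x": 0,"y": 0,"z": -0.14,"roll": -5,"hand": 30},{"x": 0,"y": 0,"z": 0,"roll": 0,"hand": 30}]}}

```text
time: 13.3
position: [0.5535, 0.1559, 0.2337]
tool_rot: [-0.818, -3.006, -0.043]
ft_force: [-5.5, 3.0, 2.8]
grip_width: 0.452
grip_force: 29.9
```

```bash
python3 st.py
```

```text
13.3 [0.5535 0.1559 0.2337] yaw 149.56 F [-5.5  3.   2.8] T [ 0.618  1.138 -0.053] w 39.3 gf 29.9 j7 0.774 tq7 -0.399
```

Emit:
{"name": "send_rows", "arguments": {"rows": [{"x": 0,"y": 0,"z": -0.14,"roll": -5,"hand": 30},{"x": 0,"y": 0,"z": -0.14,"roll": -5,"hand": 30},{"x": 0,"y": 0,"z": 0,"roll": 0,"hand": 30}]}}

```text
time: 13.6
position: [0.5535, 0.1563, 0.2335]
tool_rot: [-1.078, -2.926, -0.047]
ft_force: [-4.8, 3.6, 3.2]
grip_width: 0.454
grip_force: 29.8
```

```bash
python3 st.py
```

```text
13.6 [0.5535 0.1563 0.2335] yaw 139.58 F [-4.8  3.6  3.2] T [ 0.67   1.035 -0.062] w 39.5 gf 29.8 j7 0.603 tq7 -0.402
```

Emit:
{"name": "send_rows", "arguments": {"rows": [{"x": 0,"y": 0,"z": -0.14,"roll": -5,"hand": 30},{"x": 0,"y": 0,"z": -0.14,"roll": -5,"hand": 30},{"x": 0,"y": 0,"z": 0,"roll": 0,"hand": 30}]}}

```text
time: 13.9
position: [0.5536, 0.1567, 0.2332]
tool_rot: [-1.329, -2.824, -0.049]
ft_force: [-4.4, 3.8, 1.2]
grip_width: 0.451
grip_force: 29.8
```

```bash
python3 st.py
```

```text
13.9 [0.5536 0.1567 0.2332] yaw 129.6 F [-4.4  3.8  1.2] T [ 0.836  0.981 -0.069] w 39.2 gf 29.8 j7 0.43 tq7 -0.405
```

Emit:
{"name": "send_rows", "arguments": {"rows": [{"x": 0,"y": 0,"z": -0.14,"roll": -5,"hand": 30},{"x": 0,"y": 0,"z": -0.14,"roll": -5,"hand": 30},{"x": 0,"y": 0,"z": 0,"roll": 0,"hand": 30}]}}

```text
time: 14.2
position: [0.5538, 0.157, 0.2329]
tool_rot: [-1.571, -2.699, -0.052]
ft_force: [-4.4, 4.4, 1.4]
grip_width: 0.451
grip_force: 29.8
```

```bash
python3 st.py
```

```text
14.2 [0.5538 0.157  0.2329] yaw 119.61 F [-4.4  4.4  1.4] T [ 0.965  0.79  -0.061] w 39.2 gf 29.8 j7 0.256 tq7 -0.408
```

Emit:
{"name": "send_rows", "arguments": {"rows": [{"x": 0,"y": 0,"z": -0.14,"roll": -5,"hand": 30},{"x": 0,"y": 0,"z": 0,"roll": 0,"hand": 30}]}}

```text
time: 14.4
position: [0.5539, 0.1572, 0.2328]
tool_rot: [-1.688, -2.63, -0.053]
ft_force: [-3.7, 5.2, 1.4]
grip_width: 0.454
grip_force: 29.8
```

```bash
python3 st.py
```

```text
14.4 [0.5539 0.1572 0.2328] yaw 114.62 F [-3.7  5.2  1.4] T [ 0.967  0.751 -0.019] w 39.5 gf 29.8 j7 0.169 tq7 -0.384
```

Emit:
{"name": "send_rows", "arguments": {"rows": [{"x": 0,"y": 0,"z": -0.14,"roll": -5,"hand": 30},{"x": 0,"y": 0,"z": -0.14,"roll": -5,"hand": 30},{"x": 0,"y": 0,"z": 0,"roll": 0,"hand": 30}]}}

```text
time: 14.7
position: [0.5542, 0.1571, 0.2326]
tool_rot: [-1.911, -2.477, -0.054]
ft_force: [-2.0, 4.8, 1.6]
grip_width: 0.452
grip_force: 29.9
```

```bash
python3 st.py
```

```text
14.7 [0.5542 0.1571 0.2326] yaw 104.71 F [-2.   4.8  1.6] T [0.946 0.574 0.367] w 39.3 gf 29.9 j7 -0.005 tq7 -0.878
```

Emit:
{"name": "send_rows", "arguments": {"rows": [{"x": 0,"y": 0,"z": -0.14,"roll": -5,"hand": 30},{"x": 0,"y": 0,"z": 0,"roll": 0,"hand": 30}]}}

```text
time: 14.9
position: [0.5546, 0.1558, 0.2324]
tool_rot: [-2.02, -2.393, -0.053]
ft_force: [-2.6, 3.8, 1.1]
grip_width: 0.45
grip_force: 30.0
```

```bash
python3 st.py; python3 look.py w7
```

```text
14.9 [0.5546 0.1558 0.2324] yaw 99.66 F [-2.6  3.8  1.1] T [0.633 0.645 0.539] w 39.1 gf 30.0 j7 -0.093 tq7 -1.047
14.9 [0.5545611  0.15580234 0.23244831] [-2.02025615 -2.3926116  -0.05315984] [-0.5   0.19  0.21  1.74 -0.07  1.19 -0.09]
[318.18522318 355.98452031]
```

View pics/w7.png

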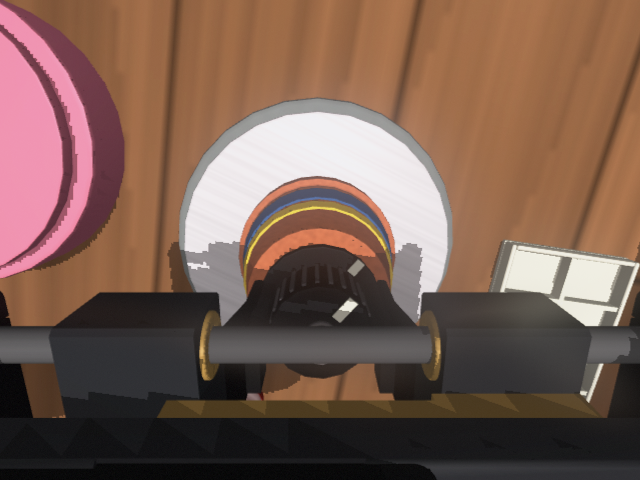

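The torque jumped from about -0.02 to +0.37, then +0.54 N m, so the nut is on its stop. It turned about 2.5 rad, which implies a start of about 0.9. The mark is now at (345,310), so the pads slipped a few degrees on the last step. I back off a quarter turn and check it by the mark.

Emit:
{"name": "send_rows", "arguments": {"rows": [{"x": 0,"y": 0,"z": 0.1,"roll": 4,"hand": 30},{"x": 0,"y": 0,"z": 0.24,"roll": 8.5,"hand": 30},{"x": 0,"y": 0,"z": 0.24,"roll": 8.5,"hand": 30},{"x": 0,"y": 0,"z": 0.24,"roll": 8.5,"hand": 30},{"x": 0,"y": 0,"z": 0.24,"roll": 8.5,"hand": 30},{"x": 0,"y": 0,"z": 0.24,"roll": 8.5,"hand": 30},{"x": 0,"y": 0,"z": 0.24,"roll": 8.5,"hand": 30},{"x": 0,"y": 0,"z": 0.24,"roll": 8.5,"hand": 30},{"x": 0,"y": 0,"z": 0.24,"roll": 8.5,"hand": 30},{"x": 0,"y": 0,"z": 0.24,"roll": 8.5,"hand": 30}]}}

```text
time: 15.95
position: [0.5555, 0.1546, 0.2347]
tool_rot: [0.008, -3.114, -0.034]
ft_force: [0.1, 4.5, 0.7]
grip_width: 0.457
grip_force: 30.0
```

Emit:
{"name": "send_rows", "arguments": {"rows": [{"x": 0,"y": 0,"z": 0.24,"roll": 8.5,"hand": 30},{"x": 0,"y": 0,"z": 0.05,"roll": 2,"hand": 30},{"x": 0,"y": 0,"z": 0,"roll": 0,"hand": 30},{"x": 0,"y": 0,"z": 0,"roll": 0,"hand": 30}]}}

```text
time: 16.35
position: [0.5556, 0.1546, 0.235]
tool_rot: [0.279, -3.101, -0.029]
ft_force: [1.2, 5.0, 0.1]
grip_width: 0.451
grip_force: 30.0
```

```bash
python3 st.py; python3 look.py w8
python3 - <<'E'
from h import *
def marks(n,dz):
    c=get_calibration("wrist");c["world_from_camera"]=np.load(n+".npy");h=cv2.cvtColor(cv2.imread(f"pics/{n}.png"),cv2.COLOR_BGR2HSV)
    m=((h[...,1]<70)&(h[...,2]>130)).astype(np.uint8);k=np.zeros_like(m);k[250:326,280:378]=m[250:326,280:378]
    N,l,s,ce=cv2.connectedComponentsWithStats(k)
    for i in range(1,N):
        if s[i,4]>40:
            z=(.188 if ce[i][1]>290 else .161)+dz; P=onz(c,ce[i],z);v=P[:2]-[.555,.154]
            print(n,ce[i].round(1),s[i,4],P.round(4),"r",np.hypot(*v).round(4),"ang",np.degrees(np.arctan2(v[1],v[0])).round(1))
marks("w6",.0028);marks("w7",0);marks("w8",.0025)
E
```

```text
16.35 [0.5556 0.1546 0.235 ] yaw -169.7 F [1.2 5.  0.1] T [ 0.92  -0.268  0.064] w 39.2 gf 30.0 j7 1.466 tq7 -0.044
16.35 [0.55560511 0.1545622  0.23496947] [ 0.27903412 -3.10058194 -0.02937641] [-0.36  0.21  0.07  1.7  -0.04  1.25  1.47]
[316.68911644 345.81809246]
w6 [360.2 276.4] 146 [0.5328 0.1638 0.1638] r 0.0243 ang 156.1
w6 [348.1 317. ] 253 [0.5423 0.1604 0.1908] r 0.0142 ang 153.2
w7 [355.6 267.6] 119 [0.5684 0.1765 0.161 ] r 0.0262 ang 59.2
w7 [344.9 309.6] 255 [0.563  0.1678 0.188 ] r 0.016 ang 59.8
w8 [356.8 268. ] 120 [0.535  0.1687 0.1635] r 0.0248 ang 143.6
w8 [345.2 310.8] 251 [0.544  0.1631 0.1905] r 0.0142 ang 140.4
```

View pics/w8.png

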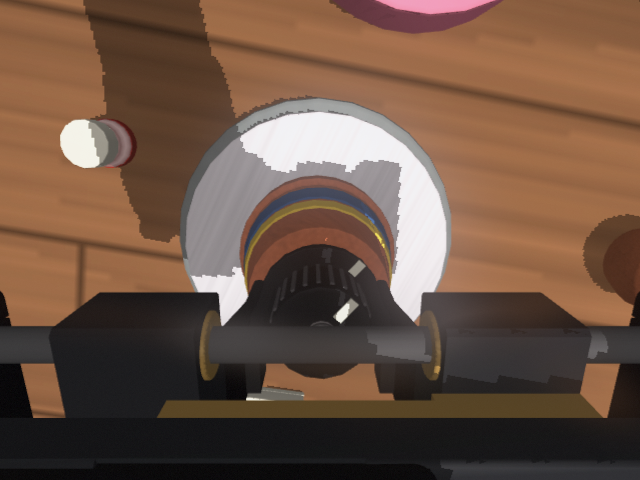

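The wrist turned back 90.6°. The mark is at (345,311), against (345,310) at the stop, so it didn't slip in the pads and the nut is a quarter turn off. The bystanders in view are undisturbed and the grip is holding.

```bash
python3 -c "
from bench import *
s=get_state();print(s['time'],s['qd'].round(3));print(close_job())"
```

```text
16.4 [-0.003  0.     0.001 -0.    -0.002 -0.    -0.007]
the job is handed in; nothing more can be done
None
```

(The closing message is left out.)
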